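Screw the bench post home by its thread start

ROBOT

A 6-joint arm with a two-finger parallel gripper is mounted at the origin on the work surface. World frame = base frame: x ahead of the robot, y to its left, z up, the work surface at z = 0. Lengths are in m, angles in rad, forces in N, time in s.
With the tool pointing down it reaches from about 0.4 to 0.825 m from the base axis. Payload 7 kg.
Tool frame: the origin (TCP) lies on the centre line of the jaws, within the pads' length; the fingertips stand 22 mm ahead of it and the grasp point (between the pads) lies 3 mm ahead of it (ctrl.finger_overhang is the distance from the TCP to the fingertips, in m); z points along the fingers, y is the line along which they close (so a half turn about z gives the same grasp; the last joint's range is limited). The gripper opens to 88 mm and grips with 3 to 60 N. Pads are 19 mm wide; open, the fingers measure 130 mm over their backs; the gripper's body (78 mm by 193 mm) begins 47 mm behind the grasp point.
Start: joints at [1.453, 0.359, 0.012, 0, -1.224, -0.288], TCP at [0.266, 0.62, 0.249] pointing down, gripper open.
Joint ranges: [-3.07, 3.07], [-1.43, 2.12], [-1.02, 1.25], [-3.03, 1.67], [-3.05, -0], [-3.03, 3.03]. Speed limits (rad/s): [2.39, 2.39, 3.01, 3.14, 3.14, 3.14].

INTERFACE

Orientations are given as a rotation vector (axis times angle).
In Python, from bench import ctrl gives the robot as it stands.
- The arm moves only by the tool drive_tool, never from a script. Its arguments are lists of equal length, an entry for each row: "dp": the shift along the tool's x, y, z scaled (see below), a list of three; "angular": the turn, a rotation vector about the tool's x, y, z scaled (see below), a list of three; "gripper": the opening, from -1 (shut) to 1 (fully open). A call has 1 to 20 rows; each row shifts and turns the commanded pose from where the row before left it, along the tool's axes as they then stand; what a row does not reach is not made up. The controller multiplies each number of a shift by 30 mm and each number of a turn by 0.1 rad. A row lasts 1/8 s, in which the tool goes at most 62.5 mm and 10.7 degrees, less where a joint would pass 70% of its speed; a pose out of reach is approached as far as the arm can. A call with a number of a shift or a turn outside -1 to 1 is refused whole. A call with a gripper value outside its range is refused whole. The fingers move at their own pace and stop on an object; "grip_force" is the grip in N (left out, the last holds). Time passes only in rows, so rows that do not move let the fingers close. It gives the time, the measured TCP pose, the force, the opening and the grip force at its end, in the units of the state.
- ctrl.state(): the state, without advancing time (a new reading comes with each control period).
- ctrl.get_image(name): name is "scene" or "top" or "wrist"; returns (picture, depth): 384x512x3 uint8, red, green, blue; 384x512 float32, m along the optical axis (not along the pixel's ray), 0 where there is no reading.
- ctrl.get_calibration(name): a dict with "fx", "fy", "cx", "cy" (pixels), "position" and "rotation" of the camera in the world; the wrist camera has in their place "hand_eye" (4x4, takes a point from camera to tool coordinates, whose origin is the TCP and whose axes are the flange's). Camera axes: x right, y down, z forward; pixel columns grow to the right and rows downward; lengths in m; the calibration is good to about 2 mm. A picture is of the moment at which its call begins: read the wrist's pose just before it. get_calibration takes no time and is no camera call.
- ctrl.finish_job(): hands the job in; it is judged then, once.
Trained networks look in the newest picture that a camera, given by its name, has taken for a name from the list of things; names that differ only in an ending like _2 or _b are one class to them, and where a whole thing is asked for, a point or a joint stands for the part that bears it (a point fixed in the world has none). Each returns a list of dicts, best first, with "p" (0 to 1); they miss things now and then, are a little off and sometimes report something else, mostly with a low value. They report only what shows in the picture. A call takes as long as a camera call. They do not tell look-alikes from the thing itself.
- ctrl.spot_in(thing, camera): "position" ([column, row] in pixels, amid what is visible of it).
- ctrl.mark_of(thing, camera): "position" ([column, row] in pixels: a listed point, or the origin of a listed thing).
The state is a dict: "time": time; "joint_positions": joint angles; "qd": joint speeds; "joint_efforts": joint torques, N m; "ee_pos": TCP position; "eef_rot": TCP orientation; "ft_force": force on the tool from outside, world axes, zero at the start; "ft_torque": the same for the moment, N m; "width": finger opening in m; "grip_force": force on a finger pad.
Only numpy, scipy, OpenCV 4.12 (cv2) and the standard library are available. Lean on these libraries where they do the work, as an engineer would, in place of code of your own. Each camera call takes 0.05 s, during which the arm holds its last target. There are 200 camera calls.

TASK

Take the hex-headed threaded steel post out of the wooden rack, set it in the steel bush of the jig block and, resting it lightly there, feel for the thread: turn it backward (counter-clockwise from above) until it drops a step (unless it drops in at once), then screw it forward (clockwise) until its collar sits fully home on the bush, and let go. Never force it, and leave everything else on the bench where it is.

Things in the scene. Friction and masses are not known exactly. Their poses are not given: they have to be found in the camera images.
- post: threaded steel bench post, about 0.38 kg, upright in one of the rack's two holes, its collar resting on the rack top. Origin: centre of the collar's underside, z up along the post. Collar: disc 47 mm across, z 0 to 5 mm; hex head above it, shank below.
- post_head (a point): centre of the post's hex head, 26 mm above its origin. The head is 30 mm across flats and reaches from 5 to 47 mm above the post's origin; one pair of flats faces the post's own +x and -x, the others follow every 60 deg.
- post_foot (a point): lowest point of the post, 30.5 mm below its origin. Round shank 24 mm across with a 4 mm taper at the foot; three thread lugs stick out of it (4 mm wide, 4 mm high, tips 17 mm from the axis), their undersides 14.5 mm below the post's origin, at 0, 120 and 240 deg from the post's +x.
- mouth (a point): centre of the top rim of the steel bush, 44 mm above the table, z up. The rim ring is 37 to 52 mm across and stands 8 mm above a wooden jig block (104 mm square, 36 mm high, fixed to the bench). Inside is a three-start right-hand thread round a 26 mm bore (1 mm play all round the shank). How the thread is turned differs each time and is not given by this frame: feel for it.
- lands (a point): on the bush axis, 3 mm under the rim, level with the tops of three flat lands. Set down at random, the lugs mostly rest on these, collar 11.5 mm above the rim. At each land's clockwise end is an upright wall up to rim level, 2 mm thick: turning forward jams on it. Lugs set on the walls (collar 14.5 mm up), turned backward, come down 3 mm to the lands: not the thread start yet.
- starts (a point): on the bush axis, 11 mm under the rim, level with the floor of the three thread starts, one at each land's counter-clockwise end, at most 110 deg of backward turning from any set-down: here the lugs drop 8 mm (collar then 3.5 mm above the rim) against a stop; about 10 deg of play. From there 60 to 80 deg forward brings the collar down onto the rim; 10 to 20 deg more and it goes tight. Little torque needed.
- rack: dark wooden rack fixed to the bench, 75 x 160 mm, 36 mm high, origin at the centre of its underside, long side along its y; two through holes 40 mm across at y = -42 and +42 mm
- plain_dog: plain round bench dog in the other hole of the rack: same collar, smooth round head 29 mm across, 39 mm above the rack, no hex; not to be used. Origin: centre of its collar's underside
- mallet: wooden mallet lying on the bench, bystander; origin under the middle of its 250 mm handle, head at +x, 60 mm high
- brush: brush lying on the bench, bystander
- screwdriver: screwdriver lying on the bench, bystander
- tin: steel tin 84 mm across, 85 mm high, bystander; origin at the centre of its underside
- offcut: wood offcut 110 x 45 x 22 mm lying on the bench, bystander; origin at the centre of its underside
- square: try square lying on the bench, wooden stock 100 mm along x, 20 mm high, steel blade 150 mm along y, bystander
Not all that is in view belongs to the job. Leave any black or purple look-alike of the post alone.

How it is judged:
On the way:
1. the post has dropped into the thread start: its collar is less than 5.5 mm above the bush rim, post on the bush axis and upright (z of post in the frame of mouth between -0.002 and 0.0055 m and horizontal distance between post and mouth below 0.003 m and angle between post's own z axis and vertical below 0.08 rad), for 0.1 s.
At the end, for the whole second after the job is handed in: the post is screwed home in the bush: collar within 1.2 mm of the rim, axis within 2.5 mm of the bush's, upright within 3 degrees, at rest and released (z of post in the frame of mouth between -0.002 and 0.0012 m and horizontal distance between post and mouth below 0.0025 m and angle between post's own z axis and vertical below 0.05 rad and linear speed of post below 0.01 m/s and angular speed of post below 0.1 rad/s); the robot touches nothing.
It fails at once if the post is forced in the bush or against the jig block (more than 45 N between them) (contact force between post and block above 45 N).
It fails at once if another thing on the bench is moved by more than 30 mm (distance of any of plain_dog, mallet, brush, screwdriver, tin, offcut, square from where it was at the start of the episode above 0.03 m).
It also fails if it takes over 72 s, if anything falls off the work surface, if the arm or the gripper's body presses on something with over 40 N, if the wrist force passes 120 N, or if a joint passes its speed limit or range.

## Working session

There is one attempt and no reset: what is moved stays moved. The work goes in short steps, Python scripts to look and compute and a tool call to move; the robot and the scene stay as the last step left them, time stands still between calls to the robot, and variables do not carry over. Pictures are saved under pics/ and viewed, at most 10 in all, crops included, and the job is handed in when it is done.

Besides the shell and the picture viewer there is one more tool, called after ">>>" as name(argument=value, ...) on one line, values as JSON. drive_tool: Moves the arm, as the interface text tells. Shifts and turns lie within -1 to 1; 1 stands for 30 mm of shift or 0.1 rad of turn. Its arguments: {"type":"object","properties":{"dp":{"type":"array","items":{"type":"array","items":{"type":"number","minimum":-1,"maximum":1}}},"angular":{"type":"array","items":{"type":"array","items":{"type":"number","minimum":-1,"maximum":1}}},"gripper":{"type":"array","items":{"type":"number"}},"grip_force":{"type":"number"}},"required":["dp","angular","gripper"]}

```bash
mkdir -p pics; cat > h.py <<'E'
import numpy as np, cv2
from scipy.spatial.transform import Rotation as R
from bench import ctrl
def pose(cam,st=None):
    c=ctrl.get_calibration(cam)
    if cam=='wrist':
        st=st or ctrl.state(); T=np.eye(4); T[:3,:3]=R.from_rotvec(st['eef_rot']).as_matrix(); T[:3,3]=st['ee_pos']
        return c,T@np.array(c['hand_eye'])
    T=np.eye(4); r=np.array(c['rotation']); T[:3,:3]=r if r.shape==(3,3) else R.from_rotvec(r).as_matrix(); T[:3,3]=c['position']; return c,T
def ray_z(c,T,px,z):
    d=T[:3,:3]@np.array([(px[0]-c['cx'])/c['fx'],(px[1]-c['cy'])/c['fy'],1]); return T[:3,3]+d*(z-T[2,3])/d[2]
def cloud(c,T,D):
    v,u=np.indices(D.shape); P=np.stack([(u-c['cx'])/c['fx']*D,(v-c['cy'])/c['fy']*D,D],-1)
    return P@T[:3,:3].T+T[:3,3]
def save(n,im): cv2.imwrite('pics/'+n+'.png',im[...,::-1])
E
cat > a.py <<'E'
from h import *
ims=[]
for cam in ['top','scene']:
    im,D=ctrl.get_image(cam); ims.append(im)
    c,T=pose(cam); np.savez(cam+'.npz',im=im,D=D,T=T,c=[c['fx'],c['fy'],c['cx'],c['cy']])
    print(cam,T[:3,3].round(3),c['fx'])
    for n,z in [('post_head',.062),('post',.036),('mouth',.044),('rack',0),('plain_dog',.036),('tin',0)]:
        for r in ctrl.mark_of(n,cam)[:3]: print(n,round(r['p'],2),np.round(r['position'],1),ray_z(c,T,r['position'],z).round(3))
save('both',cv2.resize(np.vstack(ims),(450,600*1)) if 0 else np.hstack([cv2.resize(i,(400,300)) for i in ims])); save('top',ims[0]); print(ctrl.state()['eef_rot'])
E
python3 a.py
```

```text
top [ 0.353 -0.012  1.194] 358.5529645252456
post_head 0.71 [301.7 195.3] [ 0.558 -0.148  0.062]
post_head 0.63 [316.  164.4] [ 0.662 -0.195  0.062]
post_head 0.54 [291.9 232.5] [ 0.438 -0.118  0.062]
post 0.68 [316.2 161.5] [ 0.679 -0.2    0.036]
post 0.46 [300.5 199. ] [ 0.55  -0.147  0.036]
post 0.46 [289.1 234. ] [ 0.435 -0.111  0.036]
mouth 0.86 [206.5 197.2] [0.547 0.159 0.044]
mouth 0.22 [301.6 198.4] [ 0.551 -0.15   0.044]
rack 0.76 [314.3 195.3] [ 0.57  -0.198  0.   ]
plain_dog 0.73 [324.1 196.4] [ 0.561 -0.225  0.036]
plain_dog 0.41 [205.4 201.9] [0.533 0.163 0.036]
tin 0.87 [345.  164.8] [ 0.679 -0.305  0.   ]
scene [ 1.183 -0.249  0.892] 386.0004594218719
post_head 0.78 [159.7 182. ] [ 0.449 -0.254  0.062]
post_head 0.74 [207.  200.1] [ 0.556 -0.149  0.062]
post_head 0.71 [202.1 241.2] [ 0.674 -0.196  0.062]
post 0.75 [209.9 207.1] [ 0.562 -0.145  0.036]
post 0.66 [160.1 187.5] [ 0.446 -0.257  0.036]
post 0.62 [211.  177.5] [ 0.462 -0.112  0.036]
mouth 0.92 [309.7 171.1] [0.547 0.163 0.044]
rack 0.72 [195.5 221.7] [ 0.57  -0.192  0.   ]
plain_dog 0.5 [179.  219.4] [ 0.572 -0.233  0.036]
tin 0.92 [157.7 272.4] [ 0.684 -0.321  0.   ]
tin 0.45 [308.4 170.7] [0.511 0.181 0.   ]
[-3.07712062e+00  6.33043598e-01  3.00912798e-05]
```

```bash
python3 - <<'E'
from h import *
t=np.load('top.npz')['im'];s=np.load('scene.npz')['im']
save('v1',np.hstack([cv2.resize(t[130:270,170:370],(400,280)),cv2.resize(s[130:300,120:350],(400,296))[:280]]))
E
```

```text
(no output)
```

View pics/v1.png

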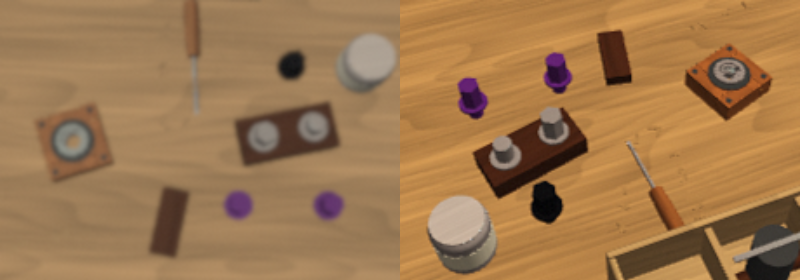

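View pics/top.png

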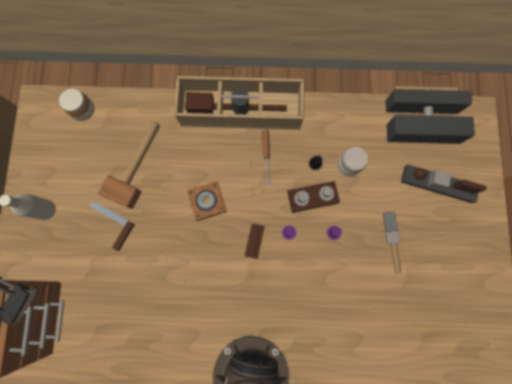

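Look-alikes in the top view are the plain dog at (326,194), the black one at (316,162) and the purple ones at (289,232) and (334,232). The steel hex post is at (302,197), in the left hole of the rack, and in the scene view it is the taller head at (207,200). I choose that one and will check it in a close crop from the wrist camera.

>>> drive_tool(dp=[[0.95,0.985,0],[0.95,0.985,0],[0.95,0.985,0],[0.95,0.985,0],[0.95,0.985,0],[0.95,0.985,0],[0.95,0.985,0],[0.95,0.985,0],[0.95,0.985,0],[0.95,0.985,0],[0.95,0.985,0],[0.95,0.985,0],[0.95,0.985,0],[0.95,0.985,0],[0.95,0.985,0],[0.95,0.985,0],[0.95,0.985,0],[0.95,0.985,0],[0.95,0.985,0],[0,0,0]], angular=[[0,0,0],[0,0,0],[0,0,0],[0,0,0],[0,0,0],[0,0,0],[0,0,0],[0,0,0],[0,0,0],[0,0,0],[0,0,0],[0,0,0],[0,0,0],[0,0,0],[0,0,0],[0,0,0],[0,0,0],[0,0,0],[0,0,0],[0,0,0]], gripper=[1,1,1,1,1,1,1,1,1,1,1,1,1,1,1,1,1,1,1,1])

```text
time: 3.2
ee_pos: [0.5428, -0.1116, 0.2482]
eef_rot: [3.076, -0.638, -0.001]
ft_force: [-0.6, -0.1, -0.4]
width: 0.0878
grip_force: 0.0
```

```bash
cat > w.py <<'E'
from h import *
import sys
st=ctrl.state(); im,D=ctrl.get_image('wrist'); c,T=pose('wrist',st)
print(np.round(st['joint_positions'],3),np.round(st['ee_pos'],4),np.round(st['eef_rot'],3),T[:3,3].round(3),T[:3,2].round(2))
np.savez(sys.argv[1]+'.npz',im=im,D=D,T=T,c=[c['fx'],c['fy'],c['cx'],c['cy']])
for n,z in [('post_head',.062),('post',.036),('plain_dog',.036),('mouth',.044)]:
    for r in ctrl.mark_of(n,'wrist')[:2]: print(n,round(r['p'],2),np.round(r['position'],1),ray_z(c,T,r['position'],z).round(4))
save(sys.argv[1],im)
E
python3 w.py w1
```

```text
[ 0.151  0.161 -0.257  0.    -1.153  1.011] [ 0.5428 -0.1116  0.2482] [ 3.076e+00 -6.380e-01 -1.000e-03] [ 0.611 -0.142  0.384] [-0.26  0.11 -0.96]
post_head 0.95 [282.8 160.7] [ 0.5541 -0.1495  0.062 ]
post_head 0.93 [392.5 204.5] [ 0.4513 -0.2522  0.062 ]
post 0.84 [385.5 197.3] [ 0.4516 -0.2554  0.036 ]
post 0.8 [287.8 243.2] [ 0.4411 -0.1139  0.036 ]
plain_dog 0.75 [339.3 118.6] [ 0.5697 -0.2317  0.036 ]
plain_dog 0.2 [307.1 138.9] [ 0.5625 -0.1876  0.036 ]
```

View pics/w1.png

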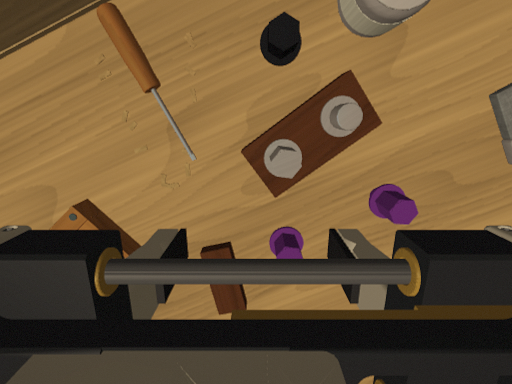

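The wrist view shows the hex head of the steel post at (283,158), the round plain dog at (342,115), the black look-alike at (281,38) and the purple ones at (287,243) and (393,203). The post in the rack's left hole is the target. Next I measure its hex angle.

```bash
cat > hexfit.py <<'E'
from h import *
import sys
from scipy.optimize import minimize
d=np.load(sys.argv[1]+'.npz'); fx,fy,cx,cy=d['c']; c=dict(fx=fx,fy=fy,cx=cx,cy=cy); P=cloud(c,d['T'],d['D'])
zt=float(sys.argv[2]); x0,y0=map(float,sys.argv[3:5])
m=(np.hypot(P[...,0]-x0,P[...,1]-y0)<.03)&(P[...,2]>zt-.006)&(P[...,2]<zt+.01)
print('fx',fx,'n',m.sum(),'zmed',np.median(P[m][:,2]) if m.any() else 0)
m=cv2.morphologyEx(m.astype(np.uint8),cv2.MORPH_CLOSE,np.ones((3,3)))
# soft render: hexagon support function fit to the mask by IoU at plane z
v,u=np.where(np.ones_like(m)); dr=np.stack([(u-cx)/fx,(v-cy)/fy,1+0*u],-1)@d['T'][:3,:3].T
zz=np.median(P[m>0][:,2]); o=d['T'][:3,3]; Q=(o+dr*((zz-o[2])/dr[:,2])[:,None])[:,:2]; M=m.ravel().astype(float)
def cost(p):
    a=p[2]+np.arange(6)*np.pi/3
    h=(Q-p[:2])@np.array([np.cos(a),np.sin(a)]); s=p[3]-h.max(1)
    return ((np.clip(s/.0012+.5,0,1)-M)**2).sum()
cen=Q[M>0].mean(0)
bs=[]
for a in np.arange(0,60,7.5):
    r=minimize(cost,[*cen,np.radians(a),.015],method='Nelder-Mead',options=dict(initial_simplex=np.array([[*cen,np.radians(a),.015]]+[[cen[0]+(i==0)*.003,cen[1]+(i==1)*.003,np.radians(a+8*(i==2)),.015+.001*(i==3)] for i in range(4)])))
    bs.append((r.fun,np.degrees(r.x[2])%60,*r.x[[0,1,3]].round(4)))
for b in sorted(bs)[:4]: print(np.round(b,4))
E
python3 hexfit.py w1 .083 .555 -.149
```

```text
fx 276.89100489355 n 662 zmed 0.08282337256466835
[ 1.14646e+01  2.80111e+01  5.53300e-01 -1.50900e-01  1.52000e-02]
[ 1.14646e+01  2.80119e+01  5.53300e-01 -1.50900e-01  1.52000e-02]
[ 1.14646e+01  2.80072e+01  5.53300e-01 -1.50900e-01  1.52000e-02]
[ 1.14646e+01  2.80096e+01  5.53300e-01 -1.50900e-01  1.52000e-02]
```

>>> drive_tool(dp=[[-0.46,0,0.5],[0,0,0.5],[0,0,0.5],[0,0,0.17],[0,0,0],[0,0,0],[0,0,0],[0,0,0],[0,0,0]], angular=[[0,0,0],[0,0,0.96],[0,0,0.96],[0,0,0.96],[0,0,0.96],[0,0,0.96],[0,0,0.96],[0,0,0.96],[0,0,0]], gripper=[0.23,0.23,0.23,0.23,0.23,0.23,0.23,0.23,0.23])

```text
time: 4.58
ee_pos: [0.5296, -0.1032, 0.1988]
eef_rot: [-2.698, 1.609, -0.001]
ft_force: [-0.3, 1.0, -0.9]
width: 0.0535
grip_force: 0.0
```

```bash
python3 w.py w2; python3 hexfit.py w2 .083 .5533 -.151
```

```text
[ 0.171  0.176 -0.359 -0.    -1.035  0.324] [ 0.5296 -0.1032  0.1988] [-2.698e+00  1.609e+00 -1.000e-03] [ 0.565 -0.17   0.334] [-0.13  0.25 -0.96]
post_head 0.82 [260.2 139.9] [ 0.552 -0.152  0.062]
post_head 0.75 [411.8  96.6] [ 0.4474 -0.2533  0.062 ]
post 0.95 [399.8  94.1] [ 0.4484 -0.2574  0.036 ]
post 0.85 [260.2 135.1] [ 0.5532 -0.1546  0.036 ]
plain_dog 0.7 [295.8 281.8] [ 0.4301 -0.0204  0.036 ]
mouth 0.66 [260.3 142.2] [ 0.55   -0.1488  0.044 ]
mouth 0.41 [260.8 137.3] [ 0.5519 -0.1534  0.044 ]
fx 276.89100489355 n 980 zmed 0.08272746068156972
[ 1.26915e+01  2.94499e+01  5.53000e-01 -1.50800e-01  1.50000e-02]
[ 1.26915e+01  2.94514e+01  5.53000e-01 -1.50800e-01  1.50000e-02]
[ 1.26915e+01  2.94522e+01  5.53000e-01 -1.50800e-01  1.50000e-02]
[ 1.26915e+01  2.94485e+01  5.53000e-01 -1.50800e-01  1.50000e-02]
```

>>> drive_tool(dp=[[0.88,0.035,0],[0.88,0.035,0.5],[0,0,0.9],[0,0,0.9],[0,0,0.9],[0,0,0.6],[0,0,0.4],[0,0,0.19],[0,0,0],[0,0,0],[0,0,0],[0,0,0],[0,0,0]], angular=[[0,0,0],[0,0,0],[0,0,0],[0,0,0],[0,0,0],[0,0,0],[0,0,0],[0,0,0],[0,0,0],[0,0,0],[0,0,0],[0,0,0],[0,0,0]], gripper=[0.23,0.23,0.23,0.23,0.23,0.23,0.23,0.23,0.23,-0.5,-0.5,-0.5,-0.5], grip_force=30)

```text
time: 6.45
ee_pos: [0.5534, -0.1515, 0.0673]
eef_rot: [-2.696, 1.612, -0.002]
ft_force: [0.3, 1.5, 2.8]
width: 0.0301
grip_force: 30.0
```

>>> drive_tool(dp=[[0,0,-0.4],[0,0,-0.8],[0,0,-1],[0,0,-1],[0,0,-1],[-0.85,-0.34,-0.2],[-0.85,-0.34,0],[-0.85,-0.34,0],[-0.85,-0.34,0],[-0.85,-0.34,0],[-0.85,-0.34,0],[-0.85,-0.34,0],[-0.85,-0.34,0],[-0.85,-0.34,0],[-0.85,-0.34,0],[-0.85,-0.34,0],[-0.85,-0.34,0],[-0.85,-0.34,0],[-0.85,-0.34,0],[0,0,0]], angular=[[0,0,0],[0,0,0],[0,0,0],[0,0,0],[0,0,0],[0,0,0],[0,0,0],[0,0,0],[0,0,0],[0,0,0],[0,0,0],[0,0,0],[0,0,0],[0,0,0],[0,0,0],[0,0,0],[0,0,0],[0,0,0],[0,0,0],[0,0,0]], gripper=[-0.5,-0.5,-0.5,-0.5,-0.5,-0.5,-0.5,-0.5,-0.5,-0.5,-0.5,-0.5,-0.5,-0.5,-0.5,-0.5,-0.5,-0.5,-0.5,-0.5])

```text
time: 8.95
ee_pos: [0.509, 0.2318, 0.1987]
eef_rot: [2.697, -1.61, -0.001]
ft_force: [0.3, -0.2, -3.6]
width: 0.0295
grip_force: 30.0
```

```bash
python3 w.py w3; python3 - <<'E'
from h import *
d=np.load('w3.npz'); save('w3c',cv2.resize(d['im'][:300,100:400],(600,600)))
fx,fy,cx,cy=d['c'];P=cloud(dict(fx=fx,fy=fy,cx=cx,cy=cy),d['T'],d['D'])
m=(np.hypot(P[...,0]-.547,P[...,1]-.16)<.036)&(P[...,2]>.0405)&(P[...,2]<.05)
q=P[m][:,:2]; print(m.sum(),np.median(P[m][:,2]))
(x,y),r=cv2.minEnclosingCircle((q*1000).astype(np.float32)); print(x,y,r)
E
```

```text
[ 0.777  0.209 -0.317 -0.    -1.046 -0.282] [0.509  0.2318 0.1987] [ 2.697e+00 -1.610e+00 -1.000e-03] [0.544 0.165 0.334] [-0.13  0.25 -0.96]
post_head 0.88 [255.7 257.2] [0.4754 0.2959 0.062 ]
post 0.75 [260.  238.7] [0.4758 0.2848 0.036 ]
mouth 0.92 [261.1 115.1] [0.5413 0.1622 0.044 ]
1269 0.04319792484424223
539.153076171875 160.99388122558594 26.299198150634766
```

View pics/w3c.png

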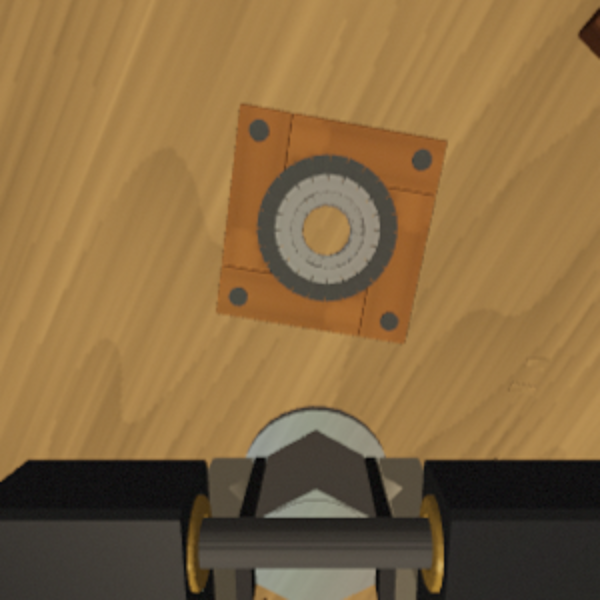

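The bush ring is in clear view, centred near pixel (263,114), and the held post's collar shows at the bottom. I'll fit circles to both in the same picture so that the camera bias cancels.

```bash
python3 - <<'E'
from h import *
from scipy.optimize import minimize
d=np.load('w3.npz'); fx,fy,cx,cy=d['c'];T=d['T']; g=cv2.GaussianBlur(d['im'].astype(np.float32),(0,0),0.7)
def proj(p):
    q=(p-T[:3,3])@T[:3,:3]; return np.stack([q[:,0]/q[:,2]*fx+cx,q[:,1]/q[:,2]*fy+cy],-1).astype(np.float32)
def samp(p): u=proj(p); return cv2.remap(g,u[:,:1],u[:,1:],cv2.INTER_LINEAR)[:,0]
def score(c,z,r,a):
    f=lambda r:samp(np.stack([c[0]+r*np.cos(a),c[1]+r*np.sin(a),0*a+z],-1))
    return -np.abs(f(r+.0007)-f(r-.0007)).sum(1).mean()
def fit(c0,z,rs,a,n):
    best=None
    G=np.arange(-.006,.0061,.0005)
    s=[(sum(score((c0[0]+i,c0[1]+j),z,r,a) for r in rs),c0[0]+i,c0[1]+j) for i in G for j in G]
    b=min(s); r=minimize(lambda c:sum(score(c,z,r,a) for r in rs),b[1:],method='Nelder-Mead',options=dict(initial_simplex=[b[1:],(b[1]+.0004,b[2]),(b[1],b[2]+.0004)]))
    print(n,r.x.round(4),round(r.fun,1),round(np.median([q[0] for q in s]),1)); return r.x
a=np.linspace(0,2*np.pi,180)
B=fit((.540,.161),.044,[.026,.0185],a,'ring'); fit((.540,.161),.044,[.026],a,'outer'); fit((.540,.161),.044,[.0185],a,'inner')
x=np.array([.476,-.88]); ph=np.arctan2(x[1],x[0])
for dz in (-.001,0,.001): C=fit((.509,.2318),.1725+dz,[.0235],ph+np.linspace(-.85,.85,60),'collar%g'%dz)
E
```

```text
ring [0.5395 0.1608] -124.5 -37.0
outer [0.5396 0.1608] -110.6 -20.4
inner [0.5447 0.1674] -42.0 -14.7
collar-0.001 [0.508  0.2319] -159.6 -33.6
collar0 [0.5082 0.2317] -158.2 -33.7
collar0.001 [0.5083 0.2314] -157.0 -34.1
```

>>> drive_tool(dp=[[0.858,0.072,0],[0.858,0.072,0],[0.858,0.072,0],[0,0,0.6],[0,0,0.8],[0,0,0.8],[0,0,0.5],[0,0,0.09],[0,0,0]], angular=[[0,0,0],[0,0,0],[0,0,0],[0,0,0],[0,0,0],[0,0,0],[0,0,0],[0,0,0],[0,0,0]], gripper=[-0.5,-0.5,-0.5,-0.5,-0.5,-0.5,-0.5,-0.5,-0.5])

```text
time: 10.32
ee_pos: [0.5409, 0.1595, 0.1156]
eef_rot: [-2.696, 1.612, -0.001]
ft_force: [0.0, -0.2, -3.4]
width: 0.0297
grip_force: 30.0
```

```bash
python3 - <<'E'
from h import *
s=ctrl.state(); print(np.round(s['ee_pos'],4),np.round(s['ft_force'],2),np.round(s['ft_torque'],3),np.round(s['joint_positions'],3))
E
```

```text
[0.5409 0.1595 0.1156] [ 0.03 -0.18 -3.39] [ 0.088 -0.026 -0.015] [ 0.634  0.301 -0.408  0.    -0.861 -0.141]
```

>>> drive_tool(dp=[[-0.053,0,0],[0,0,0.1],[0,0,0.1],[0,0,0.1],[0,0,0.08],[0,0,0.05]], angular=[[0,0,0],[0,0,0],[0,0,0],[0,0,0],[0,0,0],[0,0,0]], gripper=[-0.5,-0.5,-0.5,-0.5,-0.5,-0.5])

```text
time: 11.08
ee_pos: [0.5397, 0.1608, 0.1019]
eef_rot: [2.696, -1.612, -0.0]
ft_force: [-0.7, -0.6, -3.5]
width: 0.0296
grip_force: 30.0
```

>>> drive_tool(dp=[[0,0,0.07],[0,0,0.07],[0,0,0]], angular=[[0,0,0],[0,0,0],[0,0,0]], gripper=[-0.5,-0.5,-0.5])

```text
time: 11.45
ee_pos: [0.5397, 0.1608, 0.0978]
eef_rot: [2.696, -1.612, -0.0]
ft_force: [0.9, -1.0, -3.8]
width: 0.03
grip_force: 30.0
```

>>> drive_tool(dp=[[0,0,0.07],[0,0,0.07],[0,0,0.05],[0,0,0]], angular=[[0,0,0],[0,0,0],[0,0,0],[0,0,0]], gripper=[-0.5,-0.5,-0.5,-0.5])

```text
time: 11.95
ee_pos: [0.5397, 0.1608, 0.0921]
eef_rot: [2.696, -1.612, -0.0]
ft_force: [-0.7, -0.0, -4.0]
width: 0.0293
grip_force: 30.0
```

>>> drive_tool(dp=[[0,0,0.04],[0,0,0.04],[0,0,0.03],[0,0,0]], angular=[[0,0,0],[0,0,0],[0,0,0],[0,0,0]], gripper=[-0.5,-0.5,-0.5,-0.5])

```text
time: 12.45
ee_pos: [0.5397, 0.1609, 0.0889]
eef_rot: [2.696, -1.612, -0.0]
ft_force: [0.5, 0.4, -4.7]
width: 0.0302
grip_force: 30.0
```

>>> drive_tool(dp=[[0,0,0.03],[0,0,0.03],[0,0,0]], angular=[[0,0,0],[0,0,0],[0,0,0]], gripper=[-0.5,-0.5,-0.5])

```text
time: 12.82
ee_pos: [0.5397, 0.1608, 0.0871]
eef_rot: [2.696, -1.612, -0.0]
ft_force: [0.8, 0.9, -4.0]
width: 0.0297
grip_force: 30.0
```

>>> drive_tool(dp=[[0,0,0.03],[0,0,0.02],[0,0,0]], angular=[[0,0,0],[0,0,0],[0,0,0]], gripper=[-0.5,-0.5,-0.5])

```text
time: 13.2
ee_pos: [0.5399, 0.1609, 0.0862]
eef_rot: [-2.696, 1.612, -0.001]
ft_force: [-2.2, -0.3, 5.0]
width: 0.0302
grip_force: 30.0
```

>>> drive_tool(dp=[[0,0,0],[0,0,0],[0,0,0],[0,0,0]], angular=[[0,0,-0.5],[0,0,-0.5],[0,0,-0.5],[0,0,0]], gripper=[-0.5,-0.5,-0.5,-0.5], grip_force=15)

```text
time: 13.7
ee_pos: [0.5399, 0.161, 0.0854]
eef_rot: [-2.809, 1.406, -0.0]
ft_force: [0.5, 1.0, -3.2]
width: 0.0302
grip_force: 15.0
```

>>> drive_tool(dp=[[0,0,0.03],[0,0,0.02],[0,0,0]], angular=[[0,0,0],[0,0,0],[0,0,0]], gripper=[-0.5,-0.5,-0.5])

```text
time: 14.08
ee_pos: [0.5398, 0.1609, 0.0841]
eef_rot: [-2.809, 1.406, -0.0]
ft_force: [0.9, 0.6, -2.8]
width: 0.0298
grip_force: 15.0
```

>>> drive_tool(dp=[[0,0,0.03],[0,0,0.03],[0,0,0]], angular=[[0,0,0],[0,0,0],[0,0,0]], gripper=[-0.5,-0.5,-0.5])

```text
time: 14.45
ee_pos: [0.5398, 0.1609, 0.0823]
eef_rot: [-2.809, 1.406, -0.0]
ft_force: [1.2, 0.4, -3.7]
width: 0.03
grip_force: 15.0
```

>>> drive_tool(dp=[[0,0,0.03],[0,0,0.03],[0,0,0]], angular=[[0,0,0],[0,0,0],[0,0,0]], gripper=[-0.5,-0.5,-0.5])

```text
time: 14.82
ee_pos: [0.5398, 0.1609, 0.0805]
eef_rot: [-2.81, 1.406, -0.0]
ft_force: [0.8, 0.4, -3.4]
width: 0.0302
grip_force: 15.0
```

>>> drive_tool(dp=[[0,0,0.03],[0,0,0.02],[0,0,0.02],[0,0,0]], angular=[[0,0,0],[0,0,0],[0,0,0],[0,0,0]], gripper=[-0.5,-0.5,-0.5,-0.5])

```text
time: 15.32
ee_pos: [0.5398, 0.1609, 0.0787]
eef_rot: [-2.81, 1.405, -0.0]
ft_force: [0.8, -0.3, -0.0]
width: 0.03
grip_force: 15.0
```

>>> drive_tool(dp=[[0,0,0.002],[0,0,0.006],[0,0,0.008],[0,0,0.008],[0,0,0]], angular=[[0,0,0.8],[0,0,0.8],[0,0,0.8],[0,0,0.8],[0,0,0]], gripper=[-0.5,-0.5,-0.5,-0.5,-0.5])

```text
time: 15.95
ee_pos: [0.5399, 0.1609, 0.0783]
eef_rot: [-2.55, 1.834, -0.001]
ft_force: [0.1, -0.1, 5.9]
width: 0.0303
grip_force: 15.0
```

```bash
cat > s.py <<'E'
from h import *
s=ctrl.state(); print(np.round(s['ee_pos'],4),np.round(s['ft_force'],2),np.round(s['ft_torque'],3),np.round(s['joint_positions'],3))
E
python3 s.py
```

```text
[0.5399 0.1609 0.0783] [ 0.06 -0.06  5.85] [-0.004  0.323  0.007] [ 0.637  0.346 -0.447  0.    -0.777 -0.314]
```

>>> drive_tool(dp=[[0,0,0.002],[0,0,0.006],[0,0,0.008],[0,0,0.008],[0,0,0]], angular=[[0,0,0.8],[0,0,0.8],[0,0,0.8],[0,0,0.8],[0,0,0]], gripper=[-0.5,-0.5,-0.5,-0.5,-0.5])

```text
time: 16.58
ee_pos: [0.5395, 0.1609, 0.0772]
eef_rot: [2.227, -2.216, -0.0]
ft_force: [-1.9, 0.9, 4.6]
width: 0.0301
grip_force: 15.0
```

```bash
python3 s.py
```

```text
[0.5395 0.1609 0.0772] [-1.9   0.86  4.6 ] [0.472 0.848 0.006] [ 0.637  0.348 -0.448 -0.    -0.775 -0.632]
```

>>> drive_tool(dp=[[0,0,0.008],[0,0,0.008],[0,0,0.008],[0,0,0.008],[0,0,0]], angular=[[0,0,0.8],[0,0,0.8],[0,0,0.8],[0,0,0.8],[0,0,0]], gripper=[-0.5,-0.5,-0.5,-0.5,-0.5])

```text
time: 17.2
ee_pos: [0.5397, 0.1607, 0.076]
eef_rot: [1.846, -2.541, 0.0]
ft_force: [-1.0, -0.0, 1.9]
width: 0.0303
grip_force: 15.0
```

```bash
python3 s.py
```

```text
[0.5397 0.1607 0.076 ] [-0.96 -0.04  1.87] [ 0.106  0.179 -0.043] [ 0.637  0.349 -0.449  0.    -0.773 -0.951]
```

>>> drive_tool(dp=[[0,0,0.008],[0,0,0.008],[0,0,0.008],[0,0,0.006],[0,0,0]], angular=[[0,0,0.7],[0,0,0.7],[0,0,0.6],[0,0,0.5],[0,0,0]], gripper=[-0.5,-0.5,-0.5,-0.5,-0.5])

```text
time: 17.82
ee_pos: [0.5397, 0.1608, 0.0752]
eef_rot: [1.516, -2.752, 0.0]
ft_force: [-0.9, 0.2, 3.6]
width: 0.0296
grip_force: 15.0
```

```bash
python3 s.py
```

```text
[0.5397 0.1608 0.0752] [-0.88  0.25  3.57] [-0.121  0.247 -0.148] [ 0.637  0.35  -0.45   0.    -0.771 -1.201]
```

>>> drive_tool(dp=[[0,0,0.004],[0,0,0.003],[0,0,0]], angular=[[0,0,0.6],[0,0,0.6],[0,0,0]], gripper=[-0.5,-0.5,-0.5])

```text
time: 18.2
ee_pos: [0.54, 0.1609, 0.0753]
eef_rot: [-1.348, 2.837, -0.0]
ft_force: [0.5, 0.2, 5.7]
width: 0.0299
grip_force: 15.0
```

```bash
python3 s.py
```

```text
[0.54   0.1609 0.0753] [0.5  0.21 5.71] [-0.154  0.125 -0.114] [ 0.637  0.351 -0.449  0.    -0.77  -1.321]
```

>>> drive_tool(dp=[[0,0,0],[0,0,0],[0,0,0],[0,0,0],[0,0,0],[0,0,-0.3],[0,0,-0.8],[0,0,-0.9],[0,0,-0.9],[-0.9,0,-0.5],[-0.9,0,0],[0,0,0]], angular=[[0,0,0.6],[0,0,0],[0,0,0],[0,0,0],[0,0,0],[0,0,0],[0,0,0],[0,0,0],[0,0,0],[0,0,0],[0,0,0],[0,0,0]], gripper=[-0.5,-0.5,0.23,0.23,0.23,0.23,0.23,0.23,0.23,0.23,0.23,0.23])

```text
time: 19.7
ee_pos: [0.5774, 0.2016, 0.1774]
eef_rot: [-1.259, 2.877, 0.0]
ft_force: [0.5, -0.7, -1.0]
width: 0.0539
grip_force: 0.0
```

```bash
python3 w.py w4; python3 hexfit.py w4 .091 .5397 .1608; python3 - <<'E'
from h import *
d=np.load('w4.npz');fx,fy,cx,cy=d['c'];P=cloud(dict(fx=fx,fy=fy,cx=cx,cy=cy),d['T'],d['D'])
r=np.hypot(P[...,0]-.5397,P[...,1]-.1608)
for n,a,b,z0,z1 in [('top',0,.012,.07,.12),('collar',.0185,.0225,.035,.07),('rim',.0243,.0252,.03,.07),('wood',.032,.045,.02,.06)]:
    q=P[(r>a)&(r<b)&(P[...,2]>z0)&(P[...,2]<z1)]; A=np.c_[q[:,:2],np.ones(len(q))]; print(n,len(q),np.median(q[:,2]).round(4),np.linalg.lstsq(A,q[:,2],rcond=None)[0][:2].round(3))
E
```

```text
[ 0.655  0.309 -0.232  0.    -1.029 -1.401] [0.5774 0.2016 0.1774] [-1.259  2.877  0.   ] [0.526 0.146 0.313] [ 0.19  0.21 -0.96]
post_head 0.74 [258.8 138.8] [0.5375 0.161  0.062 ]
post 0.67 [260.8 139.4] [0.5377 0.1643 0.036 ]
mouth 0.19 [478.6 233.7] [0.4348 0.3911 0.044 ]
fx 276.89100489355 n 1263 zmed 0.09077825347217064
[1.47487e+01 1.72457e+01 5.39500e-01 1.61300e-01 1.50000e-02]
[1.47487e+01 1.72451e+01 5.39500e-01 1.61300e-01 1.50000e-02]
[1.47487e+01 1.72495e+01 5.39500e-01 1.61300e-01 1.50000e-02]
[1.47487e+01 1.72465e+01 5.39500e-01 1.61300e-01 1.50000e-02]
top 734 0.0908 [-0.     0.002]
collar 412 0.0484 [0.002 0.002]
rim 131 0.0433 [0.   0.01]
wood 3256 0.0357 [-0.     0.004]
```

View pics/w4.png

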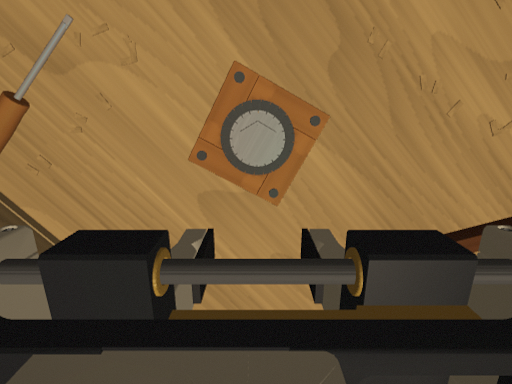

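The picture shows the post centred in the bush at about (258,138). It is upright, its collar is flush on the rim, and the gripper is clear of it.

```bash
python3 -c "
from bench import ctrl
print(ctrl.finish_job())"
```

```text
the job is handed in; nothing more can be done
None
```

The job is handed in: the post dropped into the thread start, was screwed forward until its collar sat on the bush rim, and was released. The last look showed it upright with its top 91 mm above the table, where a fully seated post belongs. The hand-in gave no verdict.

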